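# Lay down the sorting tray and put the map islands away

## Robot

A 6-joint arm with a two-finger parallel gripper is mounted at the origin on the work surface. World frame = base frame: x ahead of the robot, y to its left, z up, the work surface at z = 0. Lengths are in m, angles in rad, forces in N, time in s.
With the tool pointing down it reaches from about 0.3 to 0.85 m from the base axis. Payload 4.2 kg.
Tool frame: the origin (TCP) lies where the fingers leave the gripper's body, on its centre line; the fingertips stand 78 mm ahead of it and the grasp point (between the pads) lies 60 mm ahead of it (r.tcp_to_grasp is the distance from the TCP to the grasp point, in m); z points along the fingers, y is the line along which they close (so a half turn about z gives the same grasp; the last joint's range is limited). The gripper opens to 91 mm and grips with 3 to 60 N. Pads are 32 mm wide; open, the fingers measure 118 mm over their backs; the gripper's body (76 mm by 178 mm) begins 60 mm behind the grasp point.
Start: joints at [-0.02, 0.32, 1.565, -0, 1.257, -0.02], TCP at [0.575, 0, 0.292] pointing down, gripper open.
Joint ranges: [-3.11, 3.11], [-0.84, 2.01], [0.21, 2.61], [-1.34, 4.49], [0.05, 2.63], [-2.56, 2.56]. Speed limits (rad/s): [2.57, 2.57, 3.14, 3.14, 3.14, 3.14].

## Interface

Orientations are given as a rotation vector (axis times angle).
In Python, from workcell import r, optics, ticket gives the robot as it stands.
- The arm moves only by the tool arm_command, never from a script. Its argument "commands" is a list of rows, each an object of numbers: "x", "y", "z": the shift along the tool's x, y, z in units of 25 mm (1.0 is 25 mm); "ax", "ay", "az": the turn, a rotation vector about the tool's x, y, z in units of 6 degrees (1.0 is 6 degrees); "hand": the opening, from 0 (shut) to 1 (fully open). A call has 1 to 20 rows; each row shifts and turns the commanded pose from where the row before left it, along the tool's axes as they then stand; what a row does not reach is not made up. A row lasts 1/10 s, in which the tool goes at most 50 mm and 8.59 degrees, less where a joint would pass 70% of its speed; a pose out of reach is approached as far as the arm can. A call with a number of a shift or a turn outside -1 to 1 is refused whole. A call with a gripper value outside its range is refused whole. The fingers move at their own pace and stop on an object; "squeeze" is the grip in N (left out, the last holds). Time passes only in rows, so rows that do not move let the fingers close. It gives the time, the measured TCP pose, the force, the opening and the grip force at its end, in the units of the state.
- r.get_state(): the state, without advancing time (a new reading comes with each control period).
- optics.capture(name): name is "scene" or "side" or "wrist"; returns a dict with "image" (384x512x3 uint8, red, green, blue), "camera_matrix" (3x3 intrinsics, pixels), "dist" ([k1, k2, p1, p2, k3] as OpenCV has them; the pictures are not rectified), "camera_from_world" (4x4, takes a point from world to camera coordinates); the wrist camera has in their place "tool_from_camera" (4x4, takes a point from camera to tool coordinates, whose origin is the TCP and whose axes are the flange's). Camera axes: x right, y up, looking along -z (the intrinsics and any distortion apply to the point x, -y, -z); pixel columns grow to the right and rows downward; lengths in m; the calibration is good to about 2 mm. A picture is of the moment at which its call begins: read the wrist's pose just before it. There is no depth.
- ticket.job_done(): hands the job in; it is judged then, once.
The state is a dict: "clock": time; "qpos": joint angles; "qvel": joint speeds; "joint_torque": joint torques, N m; "ee_pos": TCP position; "tool_rot": TCP orientation; "ft_force": force on the tool from outside, world axes, zero at the start; "torque": the same for the moment, N m; "gripper_width": opening from 0.0 (shut) to 1.0 (fully open); "finger_force": force on a finger pad.
Only numpy, scipy, OpenCV 4.12 (cv2) and the standard library are available. Lean on these libraries where they do the work, as an engineer would, in place of code of your own. Each camera call takes 0.05 s, during which the arm holds its last target. There are 200 camera calls.

## Task

The plywood sorting tray was stood on its end to dry: push it over so that it lies flat on its back with the open side up. Then lay the long island flat on the floor of the tray's larger compartment and the small island flat on the floor of its smaller compartment. Leave everything else on the cardboard where it is.

Things in the scene. Friction and masses are not known exactly. Their poses are not given: they have to be found in the camera images.
- tray: open plywood tray with two compartments, standing on its end on the cardboard (whose top is 4 mm above the desk); loose, 0.28 kg. 190 tall (its z), 130 wide (y), 56 deep (x: back -28, open rim +28); walls, divider and back 6 thick. Origin: centre of the end it stands on; z towards the other end, x out of the open side. Pushed along -x near its top it tips onto its back, x then up.
- large_floor (a point): centre of the inner floor (inside of the back) of the tray's larger compartment, which is 118 (tray y) by 112 (tray z) and 50 deep; it is the lower one while the tray stands. Point at tray coordinates (-22, 0, 62); axes as the tray's. When the tray lies on its back this floor is 10 mm above the desk and the rim 60 mm.
- small_floor (a point): centre of the inner floor of the tray's smaller compartment, 118 (tray y) by 60 (tray z) and 50 deep; it is the upper one while the tray stands. Point at tray coordinates (-22, 0, 154); axes as the tray's.
- long_center (a point): centre (half-way up) of the long island, a plywood cut-out with a dark edge lying on the cardboard: 95 long (its x), 36 wide (its y, parallel sides over the middle 60), 9 thick (its z, up at the start), 20 g
- small_center (a point): centre (half-way up) of the small island, a plywood cut-out lying on the cardboard: 46 long (its x), 34 wide (its y, parallel sides over the middle 25), 9 thick (its z, up at the start), 12 g
- land_a: large plywood land piece lying flat at the left of the cardboard, 210 x 108 x 9; stays. Origin: centre of its underside
- land_b: large plywood land piece lying flat at the right of the cardboard, 200 x 95 x 9; stays. Origin: centre of its underside
- tin: steel varnish tin, closed, 77 across, 91 high; stays. Origin: centre of its underside
- brush: flat brush lying on the cardboard, 200 long (its x), 37 wide, 15 high; stays. Origin: under its middle
- brush_jar: glass jar 68 across and 95 high with two brushes standing in it, up to 205 high; stays. Origin: centre of its underside
- tape: roll of masking tape lying flat, 84 across, 25 high; stays. Origin: centre of its underside
- sander: cork sanding block 76 x 46 x 28; stays. Origin: centre of its underside

How it is judged:
On the way:
1. the tray lies flat on its back, open side up (angle between tray's own x axis and vertical below 0.06 rad and height (world z) of large_floor below 0.014 m), for 0.2 s.
At the end, for the whole second after the job is handed in: the tray lies on its back on the cardboard, open side up, level within 0.06 rad; the long island lies in the larger compartment and the small island in the smaller one, each flat (within 0.08 rad) on its floor (centre under 8 mm above it), either face up, any yaw; bystanders moved under 30 mm (all of step 1 and height (world z) of small_floor below 0.014 m and x of long_center in the frame of large_floor between 0.001 and 0.008 m and y of long_center in the frame of large_floor between -0.059 and 0.059 m and z of long_center in the frame of large_floor between -0.056 and 0.056 m and angle between the z axis of each of long_center, small_center and the x axis of tray, either way round below 0.08 rad and x of small_center in the frame of small_floor between 0.001 and 0.008 m and y of small_center in the frame of small_floor between -0.059 and 0.059 m and z of small_center in the frame of small_floor between -0.03 and 0.03 m); the robot touches nothing.
It fails at once if a bystander on the cardboard (land pieces, tin, brush, jar of brushes, tape, sanding block) is shifted by more than 30 mm (distance of any of land_a, land_b, tin, brush, brush_jar, tape, sander from where it was at the start of the episode above 0.03 m).
It fails at once if the varnish tin or the jar of brushes is tipped over (angle between any of tin, brush_jar's own z axis and vertical above 0.5 rad).
It also fails if it takes over 67 s, if anything falls off the work surface, if the arm or the gripper's body presses on something with over 40 N, if the wrist force passes 120 N, or if a joint passes its speed limit or range.

## Working session

There is one attempt and no reset: what is moved stays moved. The work goes in short steps, Python scripts to look and compute and a tool call to move; the robot and the scene stay as the last step left them, time stands still between calls to the robot, and variables do not carry over. Pictures are saved under pics/ and viewed, at most 10 in all, crops included, and the job is handed in when it is done.

Besides the shell and the picture viewer there is one more tool, called as name(argument=value, ...) on one line, values as JSON. arm_command: Moves the arm, as the interface text tells. Its arguments: {"type":"object","properties":{"commands":{"type":"array","items":{"type":"object","properties":{"x":{"type":"number"},"y":{"type":"number"},"z":{"type":"number"},"ax":{"type":"number"},"ay":{"type":"number"},"az":{"type":"number"},"hand":{"type":"number"}}}},"squeeze":{"type":"number"}},"required":["commands"]}

```bash
ls; mkdir -p pics
cat > h.py <<'E'
import numpy as np, cv2
from workcell import r, optics, ticket
from scipy.spatial.transform import Rotation as R
def cap(n):
    s=r.get_state(); c=optics.capture(n); c['s']=s
    if 'camera_from_world' in c: T=np.linalg.inv(np.array(c['camera_from_world']))
    else:
        W=np.eye(4); W[:3,:3]=R.from_rotvec(s['tool_rot']).as_matrix(); W[:3,3]=s['ee_pos']
        T=W@np.array(c['tool_from_camera'])
    c['T']=T; return c
def save(c,f,k=1):
    im=cv2.cvtColor(c['image'],cv2.COLOR_RGB2BGR); cv2.imwrite('pics/'+f,im)
def ray(c,px):
    u=cv2.undistortPoints(np.array(px,float).reshape(-1,1,2),np.array(c['camera_matrix']),np.array(c['dist'])).reshape(-1,2)
    d=np.c_[u[:,0],-u[:,1],-np.ones(len(u))]@c['T'][:3,:3].T
    return c['T'][:3,3],d
def onz(c,px,z):
    o,d=ray(c,px); return o+d*((z-o[2])/d[:,2])[:,None]
def proj(c,P):
    Q=(np.array(P,float).reshape(-1,3)-c['T'][:3,3])@c['T'][:3,:3]
    return cv2.projectPoints(Q*[1,-1,-1],np.zeros(3),np.zeros(3),np.array(c['camera_matrix']),np.array(c['dist']))[0].reshape(-1,2)
E
python3 - <<'E'
from h import *
a=cap('scene');b=cap('side');w=cap('wrist')
save(a,'scene0.png')
save(b,'side0.png');save(w,'wrist0.png')
for c in(a,b,w):print(c['T'].round(3))
print(r.get_state())
E
```

```text
pics
[[-0.253 -0.67   0.698  1.377]
 [ 0.968 -0.169  0.188  0.229]
 [-0.008  0.723  0.691  0.938]
 [ 0.     0.     0.     1.   ]]
[[-0.965  0.172 -0.196  0.292]
 [-0.26  -0.667  0.698  0.99 ]
 [-0.01   0.725  0.689  1.093]
 [ 0.     0.     0.     1.   ]]
[[ 1.     0.     0.001  0.576]
 [-0.     0.955  0.296  0.084]
 [-0.001 -0.296  0.955  0.383]
 [ 0.     0.     0.     1.   ]]
{'clock': 0.15, 'qpos': array([-2.00306566e-02,  3.20146138e-01,  1.56538423e+00, -1.91921117e-05,
        1.25742556e+00, -2.00063311e-02]), 'qvel': array([-0.00078557, -0.00150404, -0.00547824,  0.00014643,  0.00015857,
        0.00183322]), 'joint_torque': array([-5.72294630e-04, -4.12774551e+01, -2.32154489e+01,  7.26667210e-02,
        4.33494255e-02, -9.00343002e-05]), 'ee_pos': array([ 5.74722134e-01, -1.59938615e-05,  2.91618389e-01]), 'tool_rot': array([-2.22077544e+00, -2.22073458e+00,  1.50381700e-03]), 'ft_force': array([ 0.54642174, -0.3951219 ,  0.34848209]), 'torque': array([-0.02244124, -0.06233519,  0.02115256]), 'finger_force': 0.0, 'gripper_width': 1.000432989509068}
```

View pics/scene0.png

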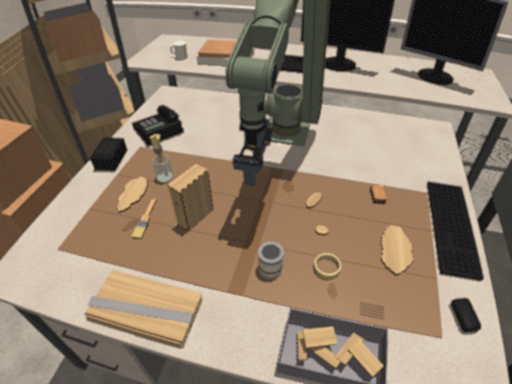

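View pics/side0.png

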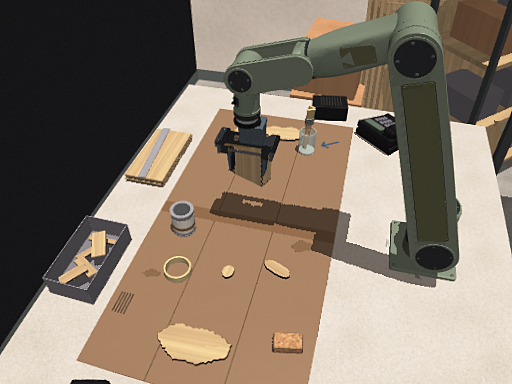

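The scene view has the tray near (192,197), the jar at (163,170), the long island at (314,200), the small one at (322,230), the tin at (270,260) and the tape at (327,265). In the side view the arm hides the tray at (253,165). I'll zoom in on the tray.

Run:
```python
from h import *
a=cv2.imread('pics/scene0.png');b=cv2.imread('pics/side0.png')
A=cv2.resize(a[140:260,100:230],None,fx=4,fy=4,interpolation=cv2.INTER_CUBIC)
B=cv2.resize(b[90:210,210:280],None,fx=4,fy=4,interpolation=cv2.INTER_CUBIC)
cv2.imwrite('pics/crop.png',np.hstack([A,B]))
c=cap('scene');d=cap('side')
n=['long','small','tin','tape','jar','landA','brush','sander','landB']
print(onz(c,[(314,200),(322,230),(270,272),(327,265),(163,180),(132,193),(145,220),(378,193),(397,248)],.01).round(3))
print(onz(d,[(277,269),(228,271),(183,230),(177,268)],.01).round(3))
print(onz(c,[(181,228),(213,208),(173,213)],.004).round(3))
print(onz(c,[(169,188),(184,199),(208,177)],.194).round(3))
```

```text
[[ 0.437  0.191  0.01 ]
 [ 0.575  0.239  0.01 ]
 [ 0.783  0.104  0.01 ]
 [ 0.715  0.273  0.01 ]
 [ 0.473 -0.41   0.01 ]
 [ 0.572 -0.495  0.01 ]
 [ 0.685 -0.378  0.01 ]
 [ 0.339  0.426  0.01 ]
 [ 0.593  0.493  0.01 ]]
[[0.433 0.193 0.01 ]
 [0.574 0.238 0.01 ]
 [0.766 0.117 0.01 ]
 [0.727 0.267 0.01 ]]
[[ 0.682 -0.24   0.004]
 [ 0.563 -0.164  0.004]
 [ 0.623 -0.297  0.004]]
[[ 0.682 -0.248  0.194]
 [ 0.715 -0.182  0.194]
 [ 0.603 -0.147  0.194]]
```

View pics/crop.png

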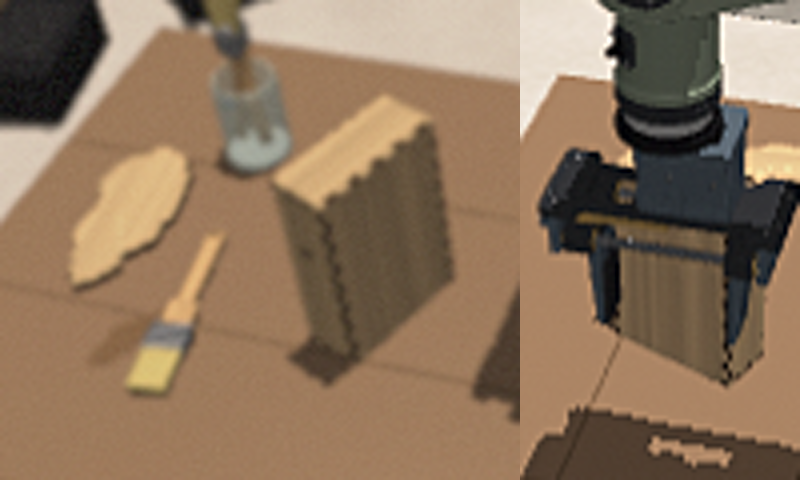

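The crop shows the solid back, with its finger joints, facing +y and the open side facing -y towards the jar, brush and land_a. So the push has to come from the -y side and go towards +y. The top corners are near (169,185), (181,192), (208,171) and (197,164).

Run:
```python
from h import *
c=cap('scene')
top=onz(c,[(168.7,185.5),(181.2,192),(208.3,171.3),(197,163.8)],.194);print(top.round(3))
bot=onz(c,[(188,230),(213.8,208.8),(178.8,226)],.004);print(bot.round(3))
for i in range(4):print(np.linalg.norm(top[i]-top[(i+1)%4]))
print(np.linalg.norm(bot[0]-bot[1]),np.linalg.norm(bot[0]-bot[2]))
d=cap('side')
print(onz(d,[(209+186/4*1,90+320/4),(210+(205+0)/4,90+383/4),(210+242/4,90+352/4)],.004).round(3))
```

```text
[[ 0.671 -0.254  0.194]
 [ 0.689 -0.203  0.194]
 [ 0.576 -0.156  0.194]
 [ 0.549 -0.207  0.194]]
[[ 0.685 -0.212  0.004]
 [ 0.566 -0.159  0.004]
 [ 0.676 -0.251  0.004]]
0.053847507089735715
0.12227570566690181
0.05782196211902033
0.13124512452995335
0.12954348145806044 0.039808986967066105
[[ 0.613 -0.242  0.004]
 [ 0.57  -0.162  0.004]
 [ 0.547 -0.211  0.004]]
```

arm_command(commands=[{"z": -1, "hand": 0}, {"x": -1, "y": 0.64, "hand": 0}, {"x": -1, "hand": 0}, {"x": -1, "hand": 0}, {"x": -1, "hand": 0}, {"x": -1, "hand": 0}, {"x": -1, "hand": 0}, {"x": -1, "hand": 0}, {"x": -1, "hand": 0}, {"x": -1, "hand": 0}, {"x": -1, "hand": 0}, {"x": -1, "hand": 0}, {"az": 0.95, "hand": 0}, {"az": 0.95, "hand": 0}, {"az": 0.95, "hand": 0}, {"az": 0.95, "hand": 0}])

```text
validation failed for argument at $.co...
```

arm_command(commands=[{"x": 0.0, "y": 0.0, "z": -1.0, "ax": 0.0, "ay": 0.0, "az": 0.0, "hand": 0.0}])

```text
clock: 0.45
ee_pos: [0.5735, 0.0, 0.3142]
tool_rot: [-2.217, -2.217, 0.009]
ft_force: [-0.2, -0.2, 0.2]
gripper_width: 0.939
finger_force: 0.0
```

arm_command(commands=[{"x": -1, "y": 0.64, "z": 0, "ax": 0, "ay": 0, "az": 0, "hand": 0}, {"x": -1, "y": 0, "z": 0, "ax": 0, "ay": 0, "az": 0, "hand": 0}, {"x": -1, "y": 0, "z": 0, "ax": 0, "ay": 0, "az": 0, "hand": 0}, {"x": -1, "y": 0, "z": 0, "ax": 0, "ay": 0, "az": 0, "hand": 0}, {"x": -1, "y": 0, "z": 0, "ax": 0, "ay": 0, "az": 0, "hand": 0}, {"x": -1, "y": 0, "z": 0, "ax": 0, "ay": 0, "az": 0, "hand": 0}, {"x": -1, "y": 0, "z": 0, "ax": 0, "ay": 0, "az": 0, "hand": 0}, {"x": -1, "y": 0, "z": 0, "ax": 0, "ay": 0, "az": 0, "hand": 0}, {"x": -1, "y": 0, "z": 0, "ax": 0, "ay": 0, "az": 0, "hand": 0}, {"x": -1, "y": 0, "z": 0, "ax": 0, "ay": 0, "az": 0, "hand": 0}, {"x": -1, "y": 0, "z": 0, "ax": 0, "ay": 0, "az": 0, "hand": 0}, {"x": 0, "y": 0, "z": 0, "ax": 0, "ay": 0, "az": 0.95, "hand": 0}, {"x": 0, "y": 0, "z": 0, "ax": 0, "ay": 0, "az": 0.95, "hand": 0}, {"x": 0, "y": 0, "z": 0, "ax": 0, "ay": 0, "az": 0.95, "hand": 0}, {"x": 0, "y": 0, "z": 0, "ax": 0, "ay": 0, "az": 0.95, "hand": 0}, {"x": 0, "y": 0, "z": 0, "ax": 0, "ay": 0, "az": 0, "hand": 0}])

```text
clock: 2.05
ee_pos: [0.591, -0.275, 0.3171]
tool_rot: [-2.616, -1.739, 0.0]
ft_force: [0.1, 0.0, -0.8]
gripper_width: 0.008
finger_force: 0.0
```

Run:
```python
from h import *
s=r.get_state();print(s['ee_pos'],R.from_rotvec(s['tool_rot']).as_matrix().round(3))
c=cap('side');save(c,'side1.png')
im=cv2.imread('pics/side1.png');cv2.imwrite('pics/side1c.png',cv2.resize(im[60:220,150:380],None,fx=3,fy=3,interpolation=cv2.INTER_CUBIC))
```

```text
[ 0.59098164 -0.27504049  0.31714079] [[ 0.387  0.922 -0.   ]
 [ 0.922 -0.387  0.   ]
 [ 0.    -0.    -1.   ]]
```

View pics/side1c.png

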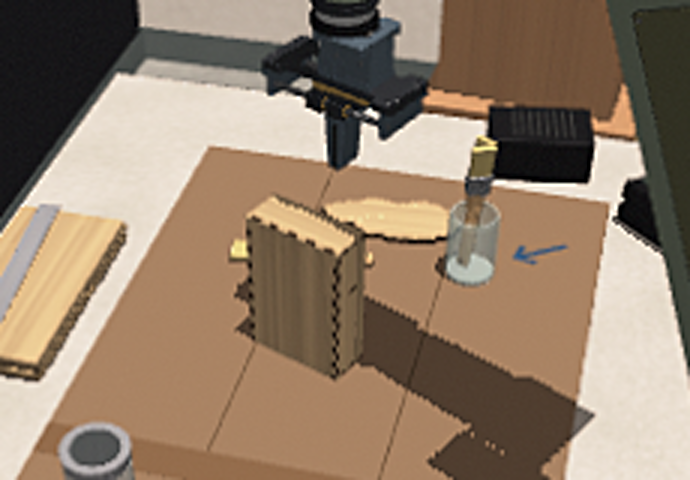

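The fingers are behind the tray's open side and clear of the jar. Next I lower and push towards +y.

arm_command(commands=[{"x": 0, "y": 0, "z": 0.84, "ax": 0, "ay": 0, "az": 0, "hand": 0}, {"x": 0, "y": 0, "z": 0.84, "ax": 0, "ay": 0, "az": 0, "hand": 0}, {"x": 0, "y": 0, "z": 0.84, "ax": 0, "ay": 0, "az": 0, "hand": 0}, {"x": 0, "y": 0, "z": 0.84, "ax": 0, "ay": 0, "az": 0, "hand": 0}, {"x": 0.5, "y": 0, "z": 0, "ax": 0, "ay": 0, "az": 0, "hand": 0}, {"x": 0.4, "y": 0, "z": 0, "ax": 0, "ay": 0, "az": 0, "hand": 0}, {"x": 0.4, "y": 0, "z": 0, "ax": 0, "ay": 0, "az": 0, "hand": 0}, {"x": 0.4, "y": 0, "z": 0, "ax": 0, "ay": 0, "az": 0, "hand": 0}, {"x": 0.4, "y": 0, "z": 0, "ax": 0, "ay": 0, "az": 0, "hand": 0}, {"x": 0.4, "y": 0, "z": 0, "ax": 0, "ay": 0, "az": 0, "hand": 0}, {"x": 0.4, "y": 0, "z": 0, "ax": 0, "ay": 0, "az": 0, "hand": 0}, {"x": 0.4, "y": 0, "z": 0, "ax": 0, "ay": 0, "az": 0, "hand": 0}, {"x": 0.4, "y": 0, "z": 0, "ax": 0, "ay": 0, "az": 0, "hand": 0}, {"x": 0.4, "y": 0, "z": 0, "ax": 0, "ay": 0, "az": 0, "hand": 0}, {"x": 0.4, "y": 0, "z": 0, "ax": 0, "ay": 0, "az": 0, "hand": 0}, {"x": 0.3, "y": 0, "z": 0, "ax": 0, "ay": 0, "az": 0, "hand": 0}, {"x": 0, "y": 0, "z": 0, "ax": 0, "ay": 0, "az": 0, "hand": 0}])

```text
clock: 3.8
ee_pos: [0.6379, -0.1633, 0.2332]
tool_rot: [-2.616, -1.74, -0.0]
ft_force: [0.0, -0.4, 0.8]
gripper_width: -0.001
finger_force: 0.0
```

Run:
```python
from h import *
c=cap('side');save(c,'side2.png');d=cap('scene');save(d,'scene2.png')
im=cv2.imread('pics/side2.png');jm=cv2.imread('pics/scene2.png')
f=lambda i:cv2.resize(i,None,fx=2,fy=2,interpolation=cv2.INTER_CUBIC)
cv2.imwrite('pics/two2.png',np.hstack([f(im[60:300,150:340]),f(jm[120:360,120:330])]))
```

```text
(no output)
```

View pics/two2.png

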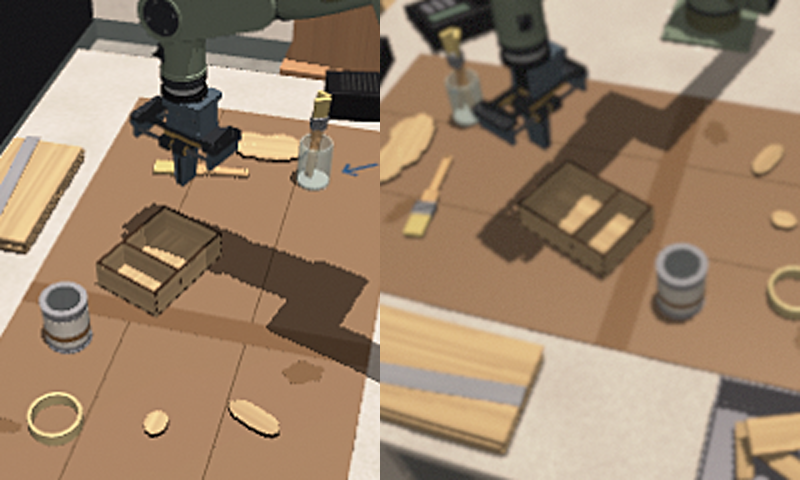

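The tray lies on its back, open side up, with the large compartment towards -y. Its rim corners in the scene view are about (188,222), (216,200), (256,225) and (233,245). I'll measure it and the islands.

Run:
```python
from h import *
c=cap('scene');d=cap('side')
P=onz(c,[(188,222.5),(216,200),(256.5,225),(233,245)],.06)
Q=onz(d,[(227.5,163.5),(260,179),(229,205),(198.5,192.5)],.06)
for p in(P,Q):print(p.round(3),p.mean(0).round(3),[np.linalg.norm(p[i]-p[(i+1)%4]).round(3) for i in range(4)])
print(onz(c,[(236,211.5),(208.5,234)],.06).round(3))
for n,im,seeds in(('scene',c,[(314,200),(322,230)]),('side',d,[(277,269),(228,271)])):
    hsv=cv2.cvtColor(im['image'],cv2.COLOR_RGB2HSV)
    m=((hsv[...,2]>165)&(hsv[...,0]<30)).astype('uint8')
    k,l,st,_=cv2.connectedComponentsWithStats(m)
    for x,y in seeds:
        q=l[y,x]; print(hsv[y,x],q,st[q])
        cn=cv2.findContours((l==q).astype('uint8'),0,cv2.CHAIN_APPROX_NONE)[0][0].reshape(-1,2)
        w=onz(im,cn,.013)[:,:2]; rc=cv2.minAreaRect((w*1000).astype('float32'));bx=cv2.boxPoints(rc)
        e=bx[1]-bx[0],bx[2]-bx[1];L=max(e,key=np.linalg.norm)
        print(n,np.round(rc[0],0),np.round(rc[1],0),np.degrees(np.arctan2(L[1],L[0])).round(1))
```

```text
[[ 0.696 -0.199  0.06 ]
 [ 0.573 -0.143  0.06 ]
 [ 0.65   0.026  0.06 ]
 [ 0.747 -0.025  0.06 ]] [ 0.666 -0.085  0.06 ] [np.float64(0.135), np.float64(0.186), np.float64(0.11), np.float64(0.182)]
[[ 0.705 -0.188  0.06 ]
 [ 0.569 -0.135  0.06 ]
 [ 0.636  0.015  0.06 ]
 [ 0.755 -0.016  0.06 ]] [ 0.666 -0.081  0.06 ] [np.float64(0.146), np.float64(0.165), np.float64(0.123), np.float64(0.179)]
[[ 0.608 -0.058  0.06 ]
 [ 0.725 -0.115  0.06 ]]
[ 17 107 203] 77 [305 191  18  15 164]
scene [429. 186.] [41. 91.] -25.5
[ 18 102 225] 101 [315 224  15  10 101]
scene [571. 235.] [43. 41.] 45.5
[ 17 100 220] 19 [  226   107   286   277 41073]
side [  54. -212.] [1678.  759.] 81.4
[ 17  97 231] 14 [    0    80   299   304 39601]
side [785. -40.] [1575.  606.] 89.9
```

arm_command(commands=[{"x": 0.7, "y": -0.935, "z": 0, "ax": 0, "ay": 0, "az": 0, "hand": 0}, {"x": 0.7, "y": -0.935, "z": 0, "ax": 0, "ay": 0, "az": 0, "hand": 0}, {"x": 0.7, "y": -0.935, "z": 0, "ax": 0, "ay": 0, "az": 0, "hand": 0}, {"x": 0.7, "y": -0.935, "z": 0, "ax": 0, "ay": 0, "az": 0, "hand": 0}, {"x": 0.7, "y": -0.935, "z": 0, "ax": 0, "ay": 0, "az": 0, "hand": 0}, {"x": 0.7, "y": -0.935, "z": 0, "ax": 0, "ay": 0, "az": 0, "hand": 0}, {"x": 0.7, "y": -0.935, "z": 0, "ax": 0, "ay": 0, "az": 0, "hand": 0}, {"x": 0.7, "y": -0.935, "z": 0, "ax": 0, "ay": 0, "az": 0, "hand": 0.7}, {"x": 0.7, "y": -0.935, "z": 0, "ax": 0, "ay": 0, "az": 0, "hand": 0.7}, {"x": 0.7, "y": -0.935, "z": 0, "ax": 0, "ay": 0, "az": 0, "hand": 0.7}, {"x": 0.7, "y": -0.935, "z": 0, "ax": 0, "ay": 0, "az": 0, "hand": 0.7}, {"x": 0.7, "y": -0.935, "z": 0, "ax": 0, "ay": 0, "az": 0, "hand": 0.7}, {"x": 0.7, "y": -0.935, "z": 0, "ax": 0, "ay": 0, "az": 0, "hand": 0.7}, {"x": 0.7, "y": -0.935, "z": 0, "ax": 0, "ay": 0, "az": 0, "hand": 0.7}])

```text
clock: 5.4
ee_pos: [0.4302, 0.1888, 0.2335]
tool_rot: [2.617, 1.737, 0.001]
ft_force: [-0.3, -0.0, 0.7]
gripper_width: 0.587
finger_force: 0.0
```

arm_command(commands=[{"x": 0, "y": 0, "z": 0, "ax": 0, "ay": 0, "az": -1, "hand": 0.7}, {"x": 0, "y": 0, "z": 0, "ax": 0, "ay": 0, "az": -1, "hand": 0.7}, {"x": 0, "y": 0, "z": 0, "ax": 0, "ay": 0, "az": -1, "hand": 0.7}, {"x": 0, "y": 0, "z": 0, "ax": 0, "ay": 0, "az": -1, "hand": 0.7}, {"x": 0, "y": 0, "z": 0, "ax": 0, "ay": 0, "az": -1, "hand": 0.7}, {"x": 0, "y": 0, "z": 0, "ax": 0, "ay": 0, "az": -1, "hand": 0.7}, {"x": 0, "y": 0, "z": 0, "ax": 0, "ay": 0, "az": -1, "hand": 0.7}, {"x": 0, "y": 0, "z": 0, "ax": 0, "ay": 0, "az": -1, "hand": 0.7}, {"x": 0, "y": 0, "z": 0, "ax": 0, "ay": 0, "az": -1, "hand": 0.7}, {"x": 0, "y": 0, "z": 0, "ax": 0, "ay": 0, "az": -1, "hand": 0.7}, {"x": 0, "y": 0, "z": 0, "ax": 0, "ay": 0, "az": -1, "hand": 0.7}, {"x": 0, "y": 0, "z": 0, "ax": 0, "ay": 0, "az": -1, "hand": 0.7}, {"x": 0, "y": 0, "z": 0, "ax": 0, "ay": 0, "az": -1, "hand": 0.7}, {"x": 0, "y": 0, "z": 0, "ax": 0, "ay": 0, "az": -1, "hand": 0.7}, {"x": 0, "y": 0, "z": 0, "ax": 0, "ay": 0, "az": -1, "hand": 0.7}, {"x": 0, "y": 0, "z": 0, "ax": 0, "ay": 0, "az": 0, "hand": 0.7}])

```text
clock: 7.0
ee_pos: [0.4309, 0.1879, 0.2334]
tool_rot: [0.622, 3.079, 0.0]
ft_force: [0.2, 0.6, 0.3]
gripper_width: 0.704
finger_force: 0.0
```

```bash
cat >> h.py <<'E'
def isl(c,near,z=.013,v=165):
    hsv=cv2.cvtColor(c['image'],cv2.COLOR_RGB2HSV)
    m=((hsv[...,2]>v)&(hsv[...,0]<30)&(hsv[...,1]>50)&(hsv[...,1]<145)).astype('uint8')
    for cn in cv2.findContours(m,0,cv2.CHAIN_APPROX_NONE)[0]:
        if cv2.contourArea(cn)<60: continue
        w=onz(c,cn.reshape(-1,2),z)[:,:2]; rc=cv2.minAreaRect((w*1000).astype('float32'))
        if np.hypot(*(np.array(rc[0])/1000-near))>.12: continue
        bx=cv2.boxPoints(rc);e=bx[1]-bx[0],bx[2]-bx[1];L=max(e,key=np.linalg.norm)
        print(cv2.boundingRect(cn),np.round(rc[0],1),np.round(rc[1],1),np.degrees(np.arctan2(L[1],L[0])).round(1))
E
python3 - <<'E'
from h import *
c=cap('wrist');save(c,'w3.png');s=c['s'];print(s['ee_pos'].round(4),R.from_rotvec(s['tool_rot']).as_matrix().round(3),s['qpos'].round(2),s['gripper_width'])
print(proj(c,[(.431,.189,.013),(.573,.238,.013)]))
isl(c,np.array([.431,.189]));isl(c,np.array([.573,.238]))
E
```

```text
[0.4309 0.1879 0.2334] [[-0.922  0.388  0.   ]
 [ 0.388  0.922  0.   ]
 [-0.     0.    -1.   ]] [ 0.39  0.2   1.89 -0.    1.05 -0.78] 0.7041400581449135
[[254.56241131 175.30347869]
 [329.29314288 255.91240401]]
(263, 231, 37, 28) [532.3 185. ] [48.4 40.1] 67.1
(127, 0, 385, 259) [431.5 277.3] [442.4 299. ] 67.3
(198, 284, 123, 26) [597.5 126.8] [173.8  42.6] 67.1
(263, 231, 37, 28) [532.3 185. ] [48.4 40.1] 67.1
```

View pics/w3.png

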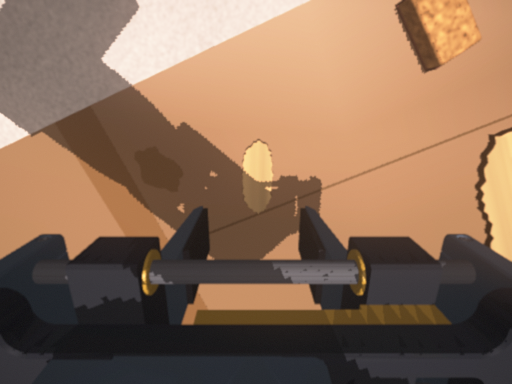

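The long island is centred near (258,176), running from about (259,140) to (258,213). It is nearly aligned with the fingers, which are at (190,240) and (325,240).

Run:
```python
from h import *
c=cap('wrist')
hsv=cv2.cvtColor(c['image'],cv2.COLOR_RGB2HSV)[130:222,225:295].astype(int)
# island: hue yellower / less saturated than cardboard
print(hsv[45,33],hsv[75,33],hsv[45,5],hsv[85,5],hsv[70,55])
m=(hsv[...,0]>13)&(hsv[...,0]<30)&(hsv[...,1]>85)&(hsv[...,2]>60)
m=cv2.morphologyEx(m.astype('uint8'),cv2.MORPH_OPEN,np.ones((3,3)))
k,l,st,ce=cv2.connectedComponentsWithStats(m);print(st,ce)
P=onz(c,[(259,140),(258,213),(243,176),(274,176)],.013);print(P.round(4))
s=c['s'];M=R.from_rotvec(s['tool_rot']).as_matrix()
def rep(cn):
    w=onz(c,cn,.013);t=(w-s['ee_pos'])@M;rc=cv2.minAreaRect((t[:,:2]*1000).astype('float32'));print('tool mm',rc)
i=1+st[1:,4].argmax();ys,xs=np.where(l==i);rep(np.c_[xs+225,ys+130])
print(((P-s['ee_pos'])@M*1000).round(1))
```

```text
[ 19 109 245] [ 15 122 134] [ 12 121 112] [ 13 120 106] [ 12 119 111]
[[   0    0   70   92 4603]
 [  17   10   32   73 1837]] [[35.46925918 45.28199001]
 [32.07131192 46.04627109]]
[[0.3938 0.2104 0.013 ]
 [0.4783 0.1738 0.013 ]
 [0.4263 0.1758 0.013 ]
 [0.441  0.2105 0.013 ]]
tool mm ((-2.3579864501953125, 4.527787208557129), (90.77078247070312, 37.681270599365234), 0.7652188539505005)
[[ 43.    6.1 220.4]
 [-49.1   5.4 220.4]
 [ -0.5 -13.1 220.4]
 [ -0.5  24.6 220.4]]
```

arm_command(commands=[{"x": -0.1, "y": 0.2, "z": 0.9, "ax": 0, "ay": 0, "az": 0, "hand": 0.7}, {"x": 0, "y": 0, "z": 0.9, "ax": 0, "ay": 0, "az": 0, "hand": 0.7}, {"x": 0, "y": 0, "z": 0.9, "ax": 0, "ay": 0, "az": 0, "hand": 0.7}, {"x": 0, "y": 0, "z": 0.9, "ax": 0, "ay": 0, "az": 0, "hand": 0.7}, {"x": 0, "y": 0, "z": 0.9, "ax": 0, "ay": 0, "az": 0, "hand": 0.7}, {"x": 0, "y": 0, "z": 0.9, "ax": 0, "ay": 0, "az": 0, "hand": 0.7}, {"x": 0, "y": 0, "z": 0.55, "ax": 0, "ay": 0, "az": 0, "hand": 0.7}, {"x": 0, "y": 0, "z": 0, "ax": 0, "ay": 0, "az": 0, "hand": 0.7}, {"x": 0, "y": 0, "z": 0, "ax": 0, "ay": 0, "az": 0, "hand": 0.3}, {"x": 0, "y": 0, "z": 0, "ax": 0, "ay": 0, "az": 0, "hand": 0.3}, {"x": 0, "y": 0, "z": 0, "ax": 0, "ay": 0, "az": 0, "hand": 0.3}, {"x": 0, "y": 0, "z": 0, "ax": 0, "ay": 0, "az": 0, "hand": 0.3}, {"x": 0, "y": 0, "z": 0, "ax": 0, "ay": 0, "az": 0, "hand": 0.3}, {"x": 0, "y": 0, "z": 0, "ax": 0, "ay": 0, "az": 0, "hand": 0.3}], squeeze=15)

```text
clock: 8.5
ee_pos: [0.4351, 0.192, 0.0847]
tool_rot: [0.621, 3.079, 0.0]
ft_force: [0.0, 0.2, 2.0]
gripper_width: 0.394
finger_force: 15.0
```

arm_command(commands=[{"x": 0, "y": 0, "z": -1, "ax": 0, "ay": 0, "az": 0, "hand": 0.3}, {"x": 0, "y": 0, "z": -1, "ax": 0, "ay": 0, "az": 0, "hand": 0.3}, {"x": 0, "y": 0, "z": -1, "ax": 0, "ay": 0, "az": 0, "hand": 0.3}, {"x": 0, "y": 0, "z": -1, "ax": 0, "ay": 0, "az": 0, "hand": 0.3}, {"x": -0.99, "y": -0.61, "z": 0, "ax": 0, "ay": 0, "az": 0, "hand": 0.3}, {"x": -0.99, "y": -0.61, "z": 0, "ax": 0, "ay": 0, "az": 0, "hand": 0.3}, {"x": -0.99, "y": -0.61, "z": 0, "ax": 0, "ay": 0, "az": 0, "hand": 0.3}, {"x": -0.99, "y": -0.61, "z": 0, "ax": 0, "ay": 0, "az": 0, "hand": 0.3}, {"x": -0.99, "y": -0.61, "z": 0, "ax": 0, "ay": 0, "az": 0, "hand": 0.3}, {"x": -0.99, "y": -0.61, "z": 0, "ax": 0, "ay": 0, "az": 0, "hand": 0.3}, {"x": -0.99, "y": -0.61, "z": 0, "ax": 0, "ay": 0, "az": 0, "hand": 0.3}, {"x": -0.99, "y": -0.61, "z": 0, "ax": 0, "ay": 0, "az": 0, "hand": 0.3}, {"x": -0.99, "y": -0.61, "z": 0, "ax": 0, "ay": 0, "az": 0, "hand": 0.3}, {"x": -0.99, "y": -0.61, "z": 0, "ax": 0, "ay": 0, "az": 0, "hand": 0.3}, {"x": -0.99, "y": -0.61, "z": 0, "ax": 0, "ay": 0, "az": 0, "hand": 0.3}, {"x": -0.99, "y": -0.61, "z": 0, "ax": 0, "ay": 0, "az": 0, "hand": 0.3}, {"x": -0.99, "y": -0.61, "z": 0, "ax": 0, "ay": 0, "az": 0, "hand": 0.3}, {"x": 0, "y": 0, "z": 0, "ax": 0, "ay": 0, "az": 0, "hand": 0.3}, {"x": 0, "y": 0, "z": 0, "ax": 0, "ay": 0, "az": 0, "hand": 0.3}])

```text
clock: 10.4
ee_pos: [0.6544, -0.1157, 0.1838]
tool_rot: [-0.622, -3.078, -0.001]
ft_force: [0.0, 0.9, -1.1]
gripper_width: 0.39
finger_force: 15.0
```

Run:
```python
from h import *
c=cap('wrist');save(c,'w4.png');s=c['s'];print(s['ee_pos'].round(4),s['gripper_width'])
```

```text
[ 0.6544 -0.1157  0.1838] 0.3904284494478599
```

View pics/w4.png

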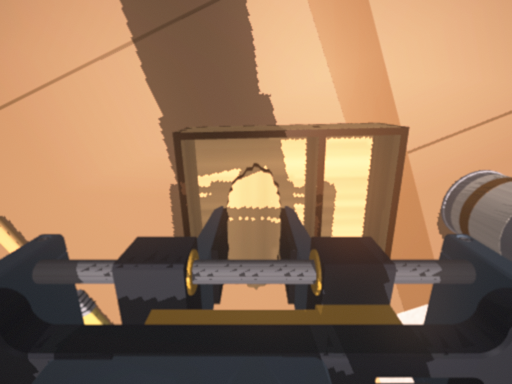

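The tray's rim shows with outer corners at about (176,133) and (407,127) and the divider at columns 308–325. The island is held at (255,200).

Run:
```python
from h import *
c=cap('wrist');s=c['s'];M=R.from_rotvec(s['tool_rot']).as_matrix()
t=lambda px,z=.06:((onz(c,px,z)-s['ee_pos'])@M*1000).round(1)
print('outer corners',t([(176,133),(407,127)])[:,:2].tolist())
print('inner corners',t([(187,138),(398,133)])[:,:2].tolist())
print('divider at rim top',t([(307,137),(325,136)])[:,:2].tolist())
print('left wall',t([(176,133),(180,200),(184,235)])[:,:2].tolist(),'right',t([(407,127),(398,200)])[:,:2].tolist())
print('island end',t([(254,166)],.111))
```

```text
outer corners [[61.1, -62.3], [65.7, 121.9]]
inner corners [[57.1, -53.8], [61.0, 115.5]]
divider at rim top [[57.8, 42.7], [58.6, 57.1]]
left wall [[61.1, -62.3], [4.0, -63.8], [-29.5, -63.0]] right [[65.7, 121.9], [3.9, 124.6]]
island end [[45.7 -0.  73.1]]
```

arm_command(commands=[{"x": -0.05, "y": -0.08, "z": 0.7, "ax": 0, "ay": 0, "az": 0, "hand": 0.3}, {"x": 0, "y": 0, "z": 0.7, "ax": 0, "ay": 0, "az": 0, "hand": 0.3}, {"x": 0, "y": 0, "z": 0.7, "ax": 0, "ay": 0, "az": 0, "hand": 0.3}, {"x": 0, "y": 0, "z": 0.7, "ax": 0, "ay": 0, "az": 0, "hand": 0.3}, {"x": 0, "y": 0, "z": 0.5, "ax": 0, "ay": 0, "az": 0, "hand": 0.3}, {"x": 0, "y": 0, "z": 0.38, "ax": 0, "ay": 0, "az": 0, "hand": 0.3}, {"x": 0, "y": 0, "z": 0, "ax": 0, "ay": 0, "az": 0, "hand": 0.3}, {"x": 0, "y": 0, "z": 0, "ax": 0, "ay": 0, "az": 0, "hand": 0.55}, {"x": 0, "y": 0, "z": 0, "ax": 0, "ay": 0, "az": 0, "hand": 0.55}, {"x": 0, "y": 0, "z": 0, "ax": 0, "ay": 0, "az": 0, "hand": 0.55}, {"x": 0, "y": 0, "z": 0, "ax": 0, "ay": 0, "az": 0, "hand": 0.55}, {"x": 0, "y": 0, "z": 0, "ax": 0, "ay": 0, "az": 0, "hand": 0.55}])

```text
clock: 11.7
ee_pos: [0.6553, -0.1179, 0.0928]
tool_rot: [0.621, 3.079, -0.0]
ft_force: [0.7, -0.3, -0.5]
gripper_width: 0.55
finger_force: 0.0
```

arm_command(commands=[{"x": 0, "y": 0, "z": -1, "ax": 0, "ay": 0, "az": 0, "hand": 0.55}, {"x": 0, "y": 0, "z": -1, "ax": 0, "ay": 0, "az": 0, "hand": 0.55}, {"x": 0, "y": 0, "z": -1, "ax": 0, "ay": 0, "az": 0, "hand": 0.55}, {"x": 0, "y": 0, "z": -1, "ax": 0, "ay": 0, "az": 0, "hand": 0.55}, {"x": 0.66, "y": 0.91, "z": 0, "ax": 0, "ay": 0, "az": 0, "hand": 0.7}, {"x": 0.66, "y": 0.91, "z": 0, "ax": 0, "ay": 0, "az": 0, "hand": 0.7}, {"x": 0.66, "y": 0.91, "z": 0, "ax": 0, "ay": 0, "az": 0, "hand": 0.7}, {"x": 0.66, "y": 0.91, "z": 0, "ax": 0, "ay": 0, "az": 0, "hand": 0.7}, {"x": 0.66, "y": 0.91, "z": 0, "ax": 0, "ay": 0, "az": 0, "hand": 0.7}, {"x": 0.66, "y": 0.91, "z": 0, "ax": 0, "ay": 0, "az": 0, "hand": 0.7}, {"x": 0.66, "y": 0.91, "z": 0, "ax": 0, "ay": 0, "az": 0, "hand": 0.7}, {"x": 0.66, "y": 0.91, "z": 0, "ax": 0, "ay": 0, "az": 0, "hand": 0.7}, {"x": 0.66, "y": 0.91, "z": 0, "ax": 0, "ay": 0, "az": 0, "hand": 0.7}, {"x": 0.66, "y": 0.91, "z": 0, "ax": 0, "ay": 0, "az": 0, "hand": 0.7}, {"x": 0.66, "y": 0.91, "z": 0, "ax": 0, "ay": 0, "az": 0, "hand": 0.7}, {"x": 0.66, "y": 0.91, "z": 0, "ax": 0, "ay": 0, "az": 0, "hand": 0.7}, {"x": 0.66, "y": 0.91, "z": 0, "ax": 0, "ay": 0, "az": 0, "hand": 0.7}, {"x": 0, "y": 0, "z": 0, "ax": 0, "ay": 0, "az": 0, "hand": 0.7}, {"x": 0, "y": 0, "z": 0, "ax": 0, "ay": 0, "az": 0, "hand": 0.7}])

```text
clock: 13.6
ee_pos: [0.5719, 0.2382, 0.1925]
tool_rot: [0.619, 3.08, -0.001]
ft_force: [-0.4, -0.2, -0.0]
gripper_width: 0.697
finger_force: 0.0
```

Run:
```python
from h import *
c=cap('wrist');save(c,'w5.png');s=c['s'];print(s['ee_pos'].round(4),s['gripper_width'])
d=cap('scene');save(d,'s5.png')
a=cv2.imread('pics/w5.png')[60:300];b=cv2.imread('pics/s5.png')[185:265,165:270]
cv2.imwrite('pics/c5.png',np.hstack([a,cv2.resize(b,(275,240),interpolation=cv2.INTER_CUBIC)]))
```

```text
[0.5719 0.2382 0.1925] 0.6967472953896269
```

View pics/c5.png

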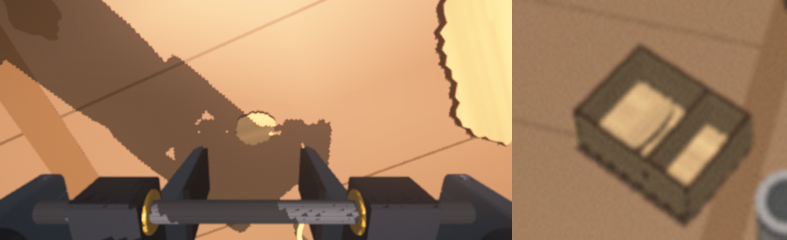

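The small island is near (257,187) in the wrist view, half in shadow. The scene crop shows the long island in the large compartment. I'll segment the small one.

Run:
```python
from h import *
c=cap('wrist');s=c['s'];M=R.from_rotvec(s['tool_rot']).as_matrix()
x0,y0=225,160
hsv=cv2.cvtColor(c['image'],cv2.COLOR_RGB2HSV)[y0:215,x0:290].astype(int)
m=((hsv[...,0]>13)&(hsv[...,0]<30)&(hsv[...,1]>70)).astype('uint8')
m=cv2.morphologyEx(m,cv2.MORPH_OPEN,np.ones((3,3)))
k,l,st,ce=cv2.connectedComponentsWithStats(m);print(st[1:].tolist())
for rr in m[::2]:print(''.join('.#'[v] for v in rr))
i=l[27,32];cn=cv2.findContours((l==i).astype('uint8'),0,cv2.CHAIN_APPROX_NONE)[0][0].reshape(-1,2)+[x0,y0]
t=((onz(c,cn,.013)-s['ee_pos'])@M*1000)[:,:2].astype('float32')
print(cv2.minAreaRect(t),cv2.fitEllipse(t))
h=[(np.ptp(t@[np.cos(a),np.sin(a)]).round(1)) for a in np.radians(range(0,180,10))];print(h)
```

```text
[[17, 0, 3, 2, 6], [23, 0, 5, 2, 10], [29, 0, 36, 11, 244], [49, 10, 3, 3, 9], [12, 12, 40, 33, 1039], [56, 13, 3, 3, 9], [60, 14, 3, 3, 9]]
.................###...#####.####################################
..............................############.######################
...............................#########.....############.#######
.................................########.......####......####...
..................................#######..............#########.
.................................................###...#########.
..........................##############.........###.............
.......................######################...........###.###..
.................###############################............###..
...............###################################...............
.............#######################################.............
.............#######################################.............
.............#######################################.............
............#######################################..............
............#######################
[... 723 characters left out ...]
.................................
.................................................................
.................................................................
((-3.1040515899658203, 2.7746963500976562), (35.97715759277344, 41.829795837402344), 0.02530588023364544) ((-2.3401944637298584, 2.3408522605895996), (35.11567687988281, 43.24921417236328), 163.78553771972656)
[np.float64(36.0), np.float64(37.6), np.float64(39.7), np.float64(40.9), np.float64(41.8), np.float64(43.3), np.float64(44.5), np.float64(44.9), np.float64(44.0), np.float64(41.8), np.float64(41.5), np.float64(42.2), np.float64(41.6), np.float64(40.2), np.float64(38.2), np.float64(36.4), np.float64(35.6), np.float64(36.4)]
```

arm_command(commands=[{"x": -0.11, "y": 0.1, "z": 0, "ax": 0, "ay": 0, "az": 1, "hand": 0.7}, {"x": 0, "y": 0, "z": 0, "ax": 0, "ay": 0, "az": 1, "hand": 0.7}, {"x": 0, "y": 0, "z": 0, "ax": 0, "ay": 0, "az": 1, "hand": 0.7}, {"x": 0, "y": 0, "z": 0, "ax": 0, "ay": 0, "az": 1, "hand": 0.7}, {"x": 0, "y": 0, "z": 0, "ax": 0, "ay": 0, "az": 1, "hand": 0.7}, {"x": 0, "y": 0, "z": 0, "ax": 0, "ay": 0, "az": 1, "hand": 0.7}, {"x": 0, "y": 0, "z": 0, "ax": 0, "ay": 0, "az": 1, "hand": 0.7}, {"x": 0, "y": 0, "z": 0, "ax": 0, "ay": 0, "az": 1, "hand": 0.7}, {"x": 0, "y": 0, "z": 0, "ax": 0, "ay": 0, "az": 1, "hand": 0.7}, {"x": 0, "y": 0, "z": 0, "ax": 0, "ay": 0, "az": 1, "hand": 0.7}, {"x": 0, "y": 0, "z": 0, "ax": 0, "ay": 0, "az": 1, "hand": 0.7}, {"x": 0, "y": 0, "z": 0, "ax": 0, "ay": 0, "az": 1, "hand": 0.7}, {"x": 0, "y": 0, "z": 0.9, "ax": 0, "ay": 0, "az": 0, "hand": 0.7}, {"x": 0, "y": 0, "z": 0.9, "ax": 0, "ay": 0, "az": 0, "hand": 0.7}, {"x": 0, "y": 0, "z": 0.9, "ax": 0, "ay": 0, "az": 0, "hand": 0.7}, {"x": 0, "y": 0, "z": 0.9, "ax": 0, "ay": 0, "az": 0, "hand": 0.7}, {"x": 0, "y": 0, "z": 0.7, "ax": 0, "ay": 0, "az": 0, "hand": 0.7}, {"x": 0, "y": 0, "z": 0, "ax": 0, "ay": 0, "az": 0, "hand": 0.7}])

```text
clock: 15.55
ee_pos: [0.5758, 0.238, 0.084]
tool_rot: [-2.314, -2.125, 0.002]
ft_force: [0.5, 0.2, 0.5]
gripper_width: 0.697
finger_force: 0.0
```

arm_command(commands=[{"x": 0, "y": 0, "z": 0, "ax": 0, "ay": 0, "az": 0, "hand": 0.25}, {"x": 0, "y": 0, "z": 0, "ax": 0, "ay": 0, "az": 0, "hand": 0.25}, {"x": 0, "y": 0, "z": 0, "ax": 0, "ay": 0, "az": 0, "hand": 0.25}, {"x": 0, "y": 0, "z": 0, "ax": 0, "ay": 0, "az": 0, "hand": 0.25}, {"x": 0, "y": 0, "z": 0, "ax": 0, "ay": 0, "az": 0, "hand": 0.25}, {"x": 0, "y": 0, "z": 0, "ax": 0, "ay": 0, "az": 0, "hand": 0.25}, {"x": 0, "y": 0, "z": 0, "ax": 0, "ay": 0, "az": 0, "hand": 0.25}])

```text
clock: 16.25
ee_pos: [0.5757, 0.2391, 0.0854]
tool_rot: [2.312, 2.126, 0.001]
ft_force: [-0.2, -1.2, 2.4]
gripper_width: 0.372
finger_force: 15.0
```

arm_command(commands=[{"x": 0, "y": 0, "z": -1, "ax": 0, "ay": 0, "az": 0, "hand": 0.25}, {"x": 0, "y": 0, "z": -1, "ax": 0, "ay": 0, "az": 0, "hand": 0.25}, {"x": 0, "y": 0, "z": -1, "ax": 0, "ay": 0, "az": 0, "hand": 0.25}, {"x": 0, "y": 0, "z": -1, "ax": 0, "ay": 0, "az": 0, "hand": 0.25}, {"x": 0, "y": 0, "z": 0, "ax": 0, "ay": 0, "az": 0.92, "hand": 0.25}, {"x": 0, "y": 0, "z": 0, "ax": 0, "ay": 0, "az": 0.92, "hand": 0.25}, {"x": 0, "y": 0, "z": 0, "ax": 0, "ay": 0, "az": 0.92, "hand": 0.25}, {"x": -0.854, "y": 0.82, "z": 0, "ax": 0, "ay": 0, "az": 0, "hand": 0.25}, {"x": -0.854, "y": 0.82, "z": 0, "ax": 0, "ay": 0, "az": 0, "hand": 0.25}, {"x": -0.854, "y": 0.82, "z": 0, "ax": 0, "ay": 0, "az": 0, "hand": 0.25}, {"x": -0.854, "y": 0.82, "z": 0, "ax": 0, "ay": 0, "az": 0, "hand": 0.25}, {"x": -0.854, "y": 0.82, "z": 0, "ax": 0, "ay": 0, "az": 0, "hand": 0.25}, {"x": -0.854, "y": 0.82, "z": 0, "ax": 0, "ay": 0, "az": 0, "hand": 0.25}, {"x": -0.854, "y": 0.82, "z": 0, "ax": 0, "ay": 0, "az": 0, "hand": 0.25}, {"x": -0.854, "y": 0.82, "z": 0, "ax": 0, "ay": 0, "az": 0, "hand": 0.25}, {"x": -0.854, "y": 0.82, "z": 0, "ax": 0, "ay": 0, "az": 0, "hand": 0.25}, {"x": -0.854, "y": 0.82, "z": 0, "ax": 0, "ay": 0, "az": 0, "hand": 0.25}, {"x": 0, "y": 0, "z": 0, "ax": 0, "ay": 0, "az": 0, "hand": 0.25}, {"x": 0, "y": 0, "z": 0, "ax": 0, "ay": 0, "az": 0, "hand": 0.25}])

```text
clock: 18.15
ee_pos: [0.6885, -0.0346, 0.1845]
tool_rot: [-2.595, -1.769, 0.001]
ft_force: [-0.3, 1.1, 0.7]
gripper_width: 0.373
finger_force: 15.0
```

Run:
```python
from h import *
c=cap('wrist');save(c,'w6.png');s=c['s'];print(s['ee_pos'].round(4),s['tool_rot'].round(3),s['gripper_width'])
```

```text
[ 0.6885 -0.0346  0.1845] [-2.595e+00 -1.769e+00  1.000e-03] 0.3734545367447617
```

View pics/w6.png

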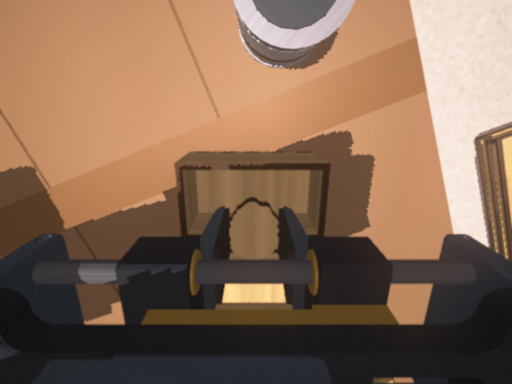

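The end rim's outer edge runs from about (177,163) to (330,161), with its inner edge near row 168. The island's tip is at (254,199).

Run:
```python
from h import *
c=cap('wrist');s=c['s'];M=R.from_rotvec(s['tool_rot']).as_matrix()
t=lambda px,z=.06:((onz(c,px,z)-s['ee_pos'])@M*1000).round(1)[:,:2].tolist()
print(t([(177,163),(330,161)]),t([(187,169),(321,168)]),t([(181,235),(326,235)]),t([(254,199)],.112))
```

```text
[[37.5, -62.3], [39.2, 64.4]] [[32.4, -54.4], [33.2, 57.4]] [[-28.8, -64.4], [-28.8, 66.6]] [[24.7, 1.5]]
```

arm_command(commands=[{"x": 0.02, "y": 0.04, "z": 0.7, "ax": 0, "ay": 0, "az": 0, "hand": 0.25}, {"x": 0, "y": 0, "z": 0.7, "ax": 0, "ay": 0, "az": 0, "hand": 0.25}, {"x": 0, "y": 0, "z": 0.7, "ax": 0, "ay": 0, "az": 0, "hand": 0.25}, {"x": 0, "y": 0, "z": 0.7, "ax": 0, "ay": 0, "az": 0, "hand": 0.25}, {"x": 0, "y": 0, "z": 0.5, "ax": 0, "ay": 0, "az": 0, "hand": 0.25}, {"x": 0, "y": 0, "z": 0.37, "ax": 0, "ay": 0, "az": 0, "hand": 0.25}, {"x": 0, "y": 0, "z": 0, "ax": 0, "ay": 0, "az": 0, "hand": 0.25}, {"x": 0, "y": 0, "z": 0, "ax": 0, "ay": 0, "az": 0, "hand": 0.55}, {"x": 0, "y": 0, "z": 0, "ax": 0, "ay": 0, "az": 0, "hand": 0.55}, {"x": 0, "y": 0, "z": 0, "ax": 0, "ay": 0, "az": 0, "hand": 0.55}, {"x": 0, "y": 0, "z": 0, "ax": 0, "ay": 0, "az": 0, "hand": 0.55}, {"x": 0, "y": 0, "z": 0, "ax": 0, "ay": 0, "az": 0, "hand": 0.55}])

```text
clock: 19.45
ee_pos: [0.6899, -0.0343, 0.0936]
tool_rot: [2.595, 1.771, 0.001]
ft_force: [1.1, -0.7, 0.1]
gripper_width: 0.549
finger_force: 0.0
```

arm_command(commands=[{"x": 0, "y": 0, "z": -1, "ax": 0, "ay": 0, "az": 0, "hand": 0.55}, {"x": 0, "y": 0, "z": -1, "ax": 0, "ay": 0, "az": 0, "hand": 0.55}, {"x": 0, "y": 0, "z": -1, "ax": 0, "ay": 0, "az": 0, "hand": 0.55}, {"x": 0, "y": 0, "z": -1, "ax": 0, "ay": 0, "az": 0, "hand": 0.55}, {"x": 0, "y": 0, "z": -1, "ax": 0, "ay": 0, "az": 0, "hand": 0.55}, {"x": 0, "y": 0, "z": -1, "ax": 0, "ay": 0, "az": 0, "hand": 0.55}, {"x": 0, "y": -1, "z": 0, "ax": 0, "ay": 0, "az": 0, "hand": 0.55}, {"x": 0, "y": -1, "z": 0, "ax": 0, "ay": 0, "az": 0, "hand": 0.55}, {"x": 0, "y": -1, "z": 0, "ax": 0, "ay": 0, "az": 0, "hand": 0.55}, {"x": 0, "y": -1, "z": 0, "ax": 0, "ay": 0, "az": 0, "hand": 0.55}, {"x": 0, "y": -1, "z": 0, "ax": 0, "ay": 0, "az": 0, "hand": 0.55}, {"x": 0, "y": -1, "z": 0, "ax": 0, "ay": 0, "az": 0, "hand": 0.55}, {"x": 0, "y": -1, "z": 0, "ax": 0, "ay": 0, "az": 0, "hand": 0.55}, {"x": 0, "y": -1, "z": 0, "ax": 0, "ay": 0, "az": 0, "hand": 0.55}, {"x": 0, "y": 0, "z": 0, "ax": 0, "ay": 0, "az": 0, "hand": 0.55}, {"x": 0, "y": 0, "z": 0, "ax": 0, "ay": 0, "az": 0, "hand": 0.55}])

```text
clock: 21.05
ee_pos: [0.5039, 0.0386, 0.2438]
tool_rot: [2.593, 1.771, 0.002]
ft_force: [0.1, -0.5, 0.3]
gripper_width: 0.548
finger_force: 0.0
```

Run:
```python
from h import *
c=cap('side');save(c,'side7.png');d=cap('scene');save(d,'scene7.png')
a=cv2.imread('pics/side7.png')[140:220,185:275];b=cv2.imread('pics/scene7.png')[175:275,165:285]
f=lambda i,k:cv2.resize(i,None,fx=k,fy=k,interpolation=cv2.INTER_CUBIC)
A=f(a,4);B=f(b,3.2);cv2.imwrite('pics/c7.png',np.hstack([A,B[:320]]))
```

```text
(no output)
```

View pics/c7.png

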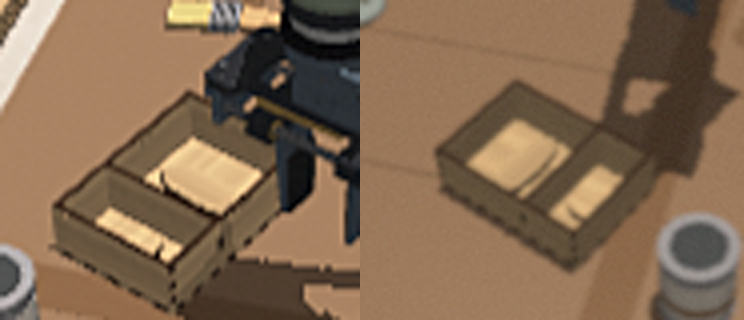

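Both islands' dark edges show low on the floors of their own compartments: the long one near (540,160) in the right half of the picture, the small one near (575,212). The gripper is clear, so I'm handing in.

```bash
python3 -c "
from h import *
print(ticket.job_done())"
```

```text
the job is handed in; nothing more can be done
None
```

I tipped the tray onto its back, laid the long island in the larger compartment and the small one in the smaller, and handed the job in at about 21 s; the last pictures show both lying flat, and no verdict was reported.

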